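# Lay out the engine parts for reassembly

## Robot

A 7-joint arm with a two-finger parallel gripper is mounted at the origin on the work surface. World frame = base frame: x ahead of the robot, y to its left, z up, the work surface at z = 0. Lengths are in m, angles in rad, forces in N, time in s.
With the tool pointing down it reaches from about 0.425 to 0.925 m from the base axis. Payload 6.8 kg.
Tool frame: the origin (TCP) lies midway between the tips of the shut fingers; the grasp point (between the pads) lies r.grip_point_offset behind it (r.grip_point_offset is the distance from the TCP to the grasp point, in m); z points along the fingers, y is the direction in which the jaws open and shut (so a half turn about z gives the same grasp; the last joint's range is limited). The gripper opens to 85 mm and grips with 20 to 120 N. Pads are 22 mm wide; open, the fingers measure 114 mm over their backs; the gripper's body (76 mm by 85 mm) begins 54 mm behind the grasp point. The pads swing forward as they close: fully open they stand 13 mm farther back than shut.
Start: joints at [1.229, 0.477, 0.022, 1.555, -0.011, 1.109, -0.083], TCP at [0.156, -0.657, 0.206] pointing down, gripper open.
Joint ranges: [-2.96, 2.96], [-0.34, 2.1], [-1.41, 1.46], [0.24, 2.44], [-1.37, 4.51], [0.17, 1.92], [-2.96, 2.96]. Speed limits (rad/s): [2.39, 2.39, 3.14, 3.14, 3.14, 3.14, 3.14].

## Interface

Orientations are given as a rotation vector (axis times angle).
In Python, from bench import r gives the robot as it stands. The module is installed in compiled form; this text tells all that it offers.
- The arm moves only by the tool play_rows, never from a script. Its argument "deltas" is a list of rows, each a list of 3 entries, a list of its own where there are three numbers: the finger opening in mm, from 0 to 85.4, then the shift along the tool's x, y, z in mm, then the turn, a rotation vector about the tool's x, y, z in rad. A call has 1 to 8 rows; each row is the pose to reach, as a shift and turn from the pose measured when the call began, along the tool's axes at that moment; what a row does not reach only later rows make up. A row lasts 1/8 s, in which the tool goes at most 62.5 mm and 10.7 degrees, less where a joint would pass 70% of its speed; a pose out of reach is approached as far as the arm can. A call with a gripper value outside its range is refused whole. The fingers move at their own pace and stop on an object; "squeeze" is the grip in N (left out, the last holds). Time passes only in rows, so rows that repeat a pose let the fingers close. It gives the time, the measured TCP pose, the force and the opening at its end, in the units of the state.
- r.get_obs(): the state, without advancing time (a new reading comes with each control period).
- r.grab_frame(name): name is "scene" or "top" or "wrist"; returns (picture, depth): 384x512x3 uint8, red, green, blue; 384x512 float32, m along the optical axis (not along the pixel's ray), 0 where there is no reading.
- r.camera_model(name): a dict with "mtx" (3x3 intrinsics, pixels), "D" ([k1, k2, p1, p2, k3] as OpenCV has them; the pictures are not rectified), "rvec" (rotation vector, rad) and "tvec" (3), from world to camera coordinates, as OpenCV has them; the wrist camera has in their place "T_tool_cam" (4x4, takes a point from camera to tool coordinates, whose origin is the TCP and whose axes are the flange's). Camera axes: x right, y down, z forward; pixel columns grow to the right and rows downward; lengths in m; the calibration is good to about 2 mm. A picture is of the moment at which its call begins: read the wrist's pose just before it. camera_model takes no time and is no camera call.
- r.hand_in(): hands the job in, once; it reports no verdict.
The state is a dict: "clock": time; "joints": joint angles; "qvel": joint speeds; "tau": joint torques, N m; "tcp_pos": TCP position; "orientation": TCP orientation; "contact_force": force on the tool from outside, world axes, zero at the start; "moment": the same for the moment, N m; "grip_width": finger opening in m.
Only numpy, scipy, OpenCV 4.12 (cv2) and the standard library are available. Lean on these libraries where they do the work, as an engineer would, in place of code of your own. Each camera call takes 0.05 s, during which the arm holds its last target. There are 200 camera calls.

## Task

Lay out the engine parts on the round black mat, ready for reassembly: stand the piston crown up halfway between the finned barrel and the flywheel, and stand the green spring halfway between that piston and the red dish. Lay the bright bearing with the blue ring flat in the middle of the flywheel's top, and stand the brass bush upright in the middle of that bearing. Leave the rusty bearing where it is.

Things in the scene. Friction and masses are not known exactly. Their poses are not given: they have to be found in the camera images.
- barrel_top (a point): finned aluminium cylinder barrel, round, 84 across, 70 high, a dark bore in its top; fixed on the round black mat (4 thick, 380 across). The point is the middle of its top face, z up. Barrel, flywheel and dish stand at the corners of a triangle with sides of 240, and swap places from start to start. Sizes in mm.
- flywheel_top (a point): dark steel flywheel disc with a toothed rim lying flat on the mat, 103 across the teeth, 25 high, flat level top with a bright ring line and six small dark dots; fixed. The point is the middle of its top face, z up (29 above the table). Sizes in mm.
- dish_top (a point): small round red parts dish with three bolts in it, 84 across its rim, 22 high, fixed on the mat. The point is the centre of its rim, z up. Sizes in mm.
- bearing_center (a point): bright steel bearing with a blue ring round its top face, loose, lying flat on the table: 52 outside, 25 bore, 15 high, about 130 g. The point is its centre, half-way up; z up, along its axis. Sizes in mm.
- worn_bearing_center (a point): worn, rusty brown bearing, no blue ring, loose, lying flat: 52 outside, 25 bore, 15 high. The point is its centre; z up. It is not wanted. Sizes in mm.
- bush_center (a point): plain brass bush (short round sleeve with a dark bore), loose, standing: 34 across, 36 high, about 120 g. The point is its centre, half-way up; z up, along its axis. It is wider than the bearing's bore, so it stands on the bearing. Sizes in mm.
- piston_center (a point): aluminium piston with two black rings near the top, a grey crown and a dark steel pin end on its sides, loose, standing crown up: 50 across, 48 high, about 200 g. The point is its centre, half-way up; z up, along its axis. Sizes in mm.
- spring_center (a point): green coil spring on a dark steel sleeve (stiff: it does not compress), loose, standing: 32 across, 44 high, about 90 g. The point is its centre, half-way up; z up, along its axis. Sizes in mm.
Mind the look-alikes: they are no part of the job. What is meant by the part that bears bush_center is not pink, and is the larger of those in its own colour.

How it is judged:
By the outcome, as a careful person would: the job done as asked, in the order asked, and still so for the second after the job is handed in, with the robot touching nothing.
It also fails if it takes over 109 s, if anything falls off the work surface, if the arm or the gripper's body presses on something with over 40 N, if the wrist force passes 120 N, or if a joint passes its speed limit or range.

## Working session

There is one attempt and no reset: what is moved stays moved. The work goes in short steps, Python scripts to look and compute and a tool call to move; the robot and the scene stay as the last step left them, time stands still between calls to the robot, and variables do not carry over. Pictures are saved under pics/ and viewed, about 12 in all and at most 16, crops included, and the job is handed in when it is done.

Besides the shell and the picture viewer there is one more tool, called after "Call:" as a command line: name --argument value ..., lists and objects as JSON in quotes. play_rows: Moves the arm, as the interface text tells. Its arguments: {"type":"object","properties":{"deltas":{"type":"array"},"squeeze":{"type":"number"}},"required":["deltas"]}

```bash
mkdir -p pics
cat > h.py <<'E'
import numpy as np, cv2
from bench import r
from scipy.spatial.transform import Rotation as R
def grab(n):
    o=r.get_obs(); im,d=r.grab_frame(n); return o,im,d
def pose(n,o=None):
    c=r.camera_model(n)
    if n=='wrist':
        T=np.eye(4);T[:3,:3]=R.from_rotvec(o['orientation']).as_matrix();T[:3,3]=o['tcp_pos']
        T=T@np.array(c['T_tool_cam'])
    else:
        M=np.eye(4);M[:3,:3]=R.from_rotvec(np.ravel(c['rvec'])).as_matrix();M[:3,3]=np.ravel(c['tvec']);T=np.linalg.inv(M)
    return T,np.array(c['mtx']),np.array(c['D'],float)
def ray(n,px,z,o=None):
    T,K,D=pose(n,o)
    u=cv2.undistortPoints(np.array(px,float).reshape(-1,1,2),K,D).reshape(-1,2)
    d=np.c_[u,np.ones(len(u))]@T[:3,:3].T
    return T[:3,3]+d*((z-T[2,3])/d[:,2:])
def cloud(n,d,o=None):
    T,K,D=pose(n,o); v,u=np.mgrid[:d.shape[0],:d.shape[1]]
    p=cv2.undistortPoints(np.c_[u.ravel(),v.ravel()].astype(float).reshape(-1,1,2),K,D).reshape(-1,2)
    P=(np.c_[p,np.ones(len(p))]*d.reshape(-1,1))@T[:3,:3].T+T[:3,3]
    P[d.ravel()==0]=np.nan
    return P.reshape(*d.shape,3)
def save(im,f,s=1.5): cv2.imwrite(f,cv2.resize(im[...,::-1],None,fx=s,fy=s))
E
python3 - <<'E'
from h import *
o=r.get_obs();print(o,r.grip_point_offset)
for n in('scene','top','wrist'):
    o,im,d=grab(n); save(im,f'pics/{n}0.png'); np.savez(f'{n}0.npz',im=im,d=d)
    print(n,pose(n,o)[0].round(3).tolist(),pose(n,o)[1].round(0).tolist(),(d>0).mean())
E
```

```text
{'clock': 0.0, 'joints': array([ 1.22888678,  0.47776441,  0.02231978,  1.55645232, -0.01150453,
        1.10928367, -0.08305729]), 'qvel': array([ 6.75007818e-04, -1.17211871e-03,  9.70310377e-04,  2.61139618e-03,
        8.17024552e-04,  5.80743686e-04,  8.75077884e-05]), 'tau': array([-1.29135742e-04, -5.96462452e+01,  1.60780605e+00, -2.81200433e+01,
        1.23868149e-02,  9.48310015e-03,  2.20967837e-05]), 'tcp_pos': array([ 0.15623726, -0.65601929,  0.20454893]), 'orientation': array([-3.11839651e+00, -3.66351801e-01,  5.09097744e-04]), 'contact_force': array([-0.7165641 ,  0.48311381,  0.14390041]), 'moment': array([-0.02285804,  0.02904565, -0.03945024]), 'grip_width': 0.08531739278822867} 0.0187
scene [[0.841, 0.265, -0.471, 0.98], [0.54, -0.429, 0.724, -0.755], [-0.01, -0.863, -0.505, 0.583], [0.0, 0.0, 0.0, 1.0]] [[433.0, 0.0, 260.0], [0.0, 433.0, 189.0], [0.0, 0.0, 1.0]] 0.9960428873697916
top [[0.016, -0.982, 0.187, 0.336], [-1.0, -0.015, 0.005, -0.074], [-0.003, -0.188, -0.982, 1.087], [0.0, 0.0, 0.0, 1.0]] [[430.0, 0.0, 253.0], [0.0, 430.0, 187.0], [0.0, 0.0, 1.0]] 0.995849609375
wrist [[0.232, -0.926, -0.3, 0.233], [-0.973, -0.221, -0.07, -0.637], [-0.001, 0.308, -0.952, 0.373], [0.0, 0.0, 0.0, 1.0]] [[341.0, 0.0, 261.0], [0.0, 341.0, 196.0], [0.0, 0.0, 1.0]] 0.9961090087890625
```

View pics/top0.png

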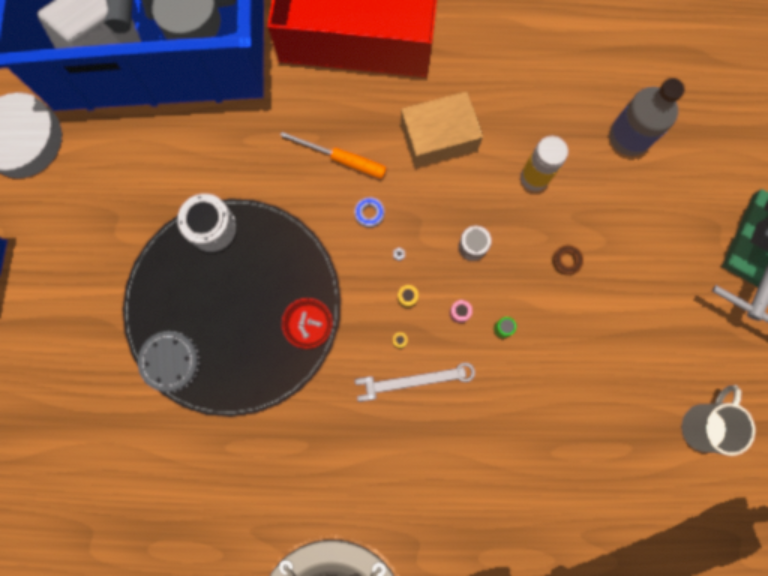

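View pics/scene0.png

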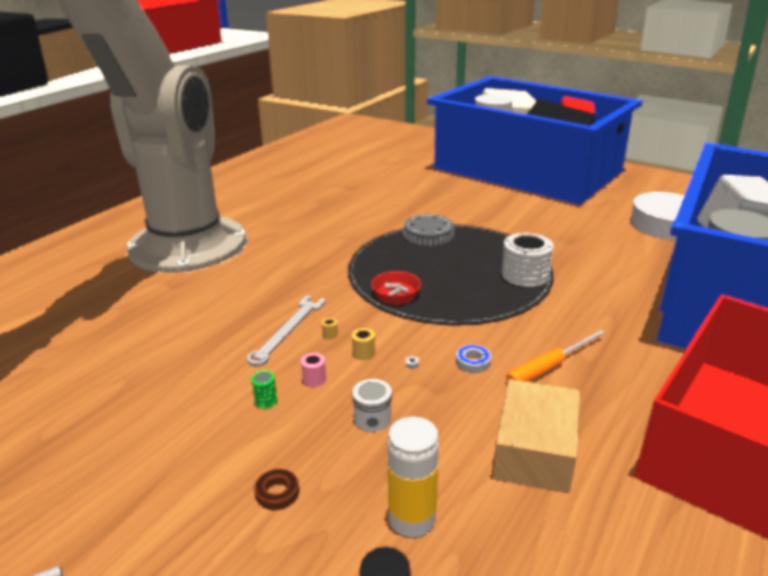

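The top view shows, in 768-wide pixels:
- **On the mat:** barrel (203,216), flywheel (167,360), dish (307,323).
- **Parts to move:** bright bearing (370,212), piston (475,241), spring (506,327), large brass bush (408,295).
- **Leave alone:** the small brass (400,340), pink (461,310), small ring (399,253) and rusty bearing (567,259).

```bash
cat > m.py <<'E'
from h import *
def meas(n,im,d,o=None,objs=None):
    P=cloud(n,d,o); out={}
    for k,(c,zt,rad) in objs.items():
        m=(np.hypot(P[...,0]-c[0],P[...,1]-c[1])<rad*1.5)&(abs(P[...,2]-zt)<.006)
        m=cv2.morphologyEx(m.astype(np.uint8),cv2.MORPH_OPEN,np.ones((2,2)))
        cs=[x for x in cv2.findContours(m,0,2)[0] if len(x)>4]
        if not cs: print(k,'none');continue
        x=max(cs,key=cv2.contourArea)
        W=ray(n,x.reshape(-1,2),zt,o)[:,:2].astype(np.float32)
        hull=cv2.convexHull(W*1000)
        (ex,ey),(a,b),_=cv2.fitEllipse(hull) if len(hull)>5 else ((0,0),(0,0),0)
        (cx,cy),rr=cv2.minEnclosingCircle(W*1000)
        z=np.nanmedian(P[...,2][m>0])*1000
        print(n,k,'ell',round(ex,1),round(ey,1),'ax',round(a,1),round(b,1),'circ',round(cx,1),round(cy,1),'D',round(2*rr,1),'z',round(z,1))
E
python3 - <<'E'
from m import *
g={'barrel':((203,216),.074,.042),'fly':((167,360),.029,.0515),'dish':((307,323),.026,.042),'bearing':((370,212),.015,.026),'piston':((475,241),.048,.025),'spring':((506,327),.044,.016),'bush':((408,295),.036,.017),'rusty':((567,259),.015,.026),'small':((400,340),.025,.012)}
objs={k:(ray('top',[(p[0]/1.5,p[1]/1.5)],z)[0,:2],z,ra) for k,(p,z,ra) in g.items()}
for n in('top','scene'):
    f=np.load(n+'0.npz'); meas(n,f['im'],f['d'],None,objs)
P=cloud('top',np.load('top0.npz')['d']);
for u,v in((300,130),(230,230),(150,205)): print(P[v,u])
E
```

```text
top barrel ell 627.0 220.8 ax 81.5 82.2 circ 626.9 220.8 D 83.8 z 72.2
top fly ell 395.5 277.3 ax 97.5 100.5 circ 395.3 277.0 D 101.5 z 27.7
top dish ell 460.8 81.7 ax 14.8 40.2 circ 460.3 81.8 D 40.4 z 20.4
top bearing ell 660.5 -49.2 ax 49.7 51.8 circ 660.2 -48.8 D 52.2 z 13.5
top piston ell 603.8 -228.5 ax 47.5 49.6 circ 603.4 -229.0 D 50.1 z 46.8
top spring ell 461.3 -278.5 ax 30.1 30.9 circ 461.3 -278.4 D 31.2 z 41.7
top bush ell 512.0 -116.3 ax 32.3 33.1 circ 512.1 -115.9 D 33.5 z 34.9
top rusty ell 580.3 -393.0 ax 48.8 50.5 circ 580.6 -393.3 D 51.6 z 13.7
top small ell 438.5 -104.1 ax 21.4 24.3 circ 438.5 -103.6 D 23.7 z 23.8
scene barrel ell 638.5 211.9 ax 82.1 83.3 circ 639.1 210.9 D 85.1 z 71.9
scene fly ell 408.9 270.7 ax 99.3 103.4 circ 410.0 270.8 D 104.3 z 27.2
scene dish ell 482.3 72.3 ax 27.2 54.6 circ 482.2 72.9 D 56.2 z 20.7
scene bearing ell 668.6 -54.8 ax 48.5 53.9 circ 669.2 -54.4 D 53.7 z 13.1
scene piston ell 612.7 -232.7 ax 48.4 52.9 circ 612.8 -232.7 D 52.5 z 46.5
scene spring ell 471.6 -282.6 ax 31.3 34.0 circ 471.5 -282.6 D 33.9 z 41.2
scene bush ell 521.9 -121.3 ax 33.0 37.7 circ 522.2 -121.4 D 37.4 z 34.2
scene rusty ell 590.0 -395.5 ax 49.7 52.8 circ 589.1 -395.8 D 53.4 z 13.4
scene small ell 449.3 -109.2 ax 23.3 31.3 circ 449.2 -110.4 D 30.1 z 23.3
[ 0.69904839 -0.19017895 -0.00117006]
[ 0.4319611  -0.01188205 -0.00080567]
[ 0.49232705  0.19549257 -0.00077943]
```

Call:
play_rows --deltas '[[85, [60, -42, 0], [0, 0, 0.06]], [85, [120, -84, 0], [0, 0, 0.12]], [85, [180, -126, 0], [0, 0, 0.18]], [85, [240, -168, 0], [0, 0, 0.234]], [85, [300, -210, 0], [0, 0, 0.234]], [85, [360, -252, 0], [0, 0, 0.234]], [85, [420, -294, 0], [0, 0, 0.234]], [85, [460, -322, 0], [0, 0, 0.234]]]'

```text
clock: 1.15
tcp_pos: [0.4891, -0.2809, 0.2051]
orientation: [-3.14, 0.001, 0.001]
contact_force: [1.5, -0.4, 0.1]
grip_width: 0.0849
```

Call:
play_rows --deltas '[[85, [40, -40, 0], [0, 0, 0]], [85, [80, -80, 0], [0, 0, 0]], [85, [111, -111, 0], [0, 0, 0]], [85, [111, -111, 0], [0, 0, 0]]]'

```text
clock: 1.65
tcp_pos: [0.6023, -0.1651, 0.2047]
orientation: [-3.138, -0.01, -0.0]
contact_force: [-1.0, -0.2, -0.0]
grip_width: 0.0851
```

Run:
```python
from m import *
o,im,d=grab('wrist'); print(o['clock'],o['tcp_pos'],o['orientation'],o['joints'].round(2)); save(im,'pics/w1.png')
objs={'bearing':((.662,-.05),.015,.026),'piston':((.605,-.228),.048,.025),'spring':((.463,-.278),.044,.016),'bush':((.514,-.117),.036,.017),'rusty':((.58,-.393),.015,.026)}
meas('wrist',im,d,o,objs)
P=cloud('wrist',d,o)
for u,v in((300,130),(230,230),(150,305)): print(P[v,u])
```

```text
1.65 [ 0.60234156 -0.16511688  0.20467326] [-3.13800691e+00 -1.02535573e-02 -1.60901455e-04] [ 0.31  0.4  -0.19  1.67  0.08  1.07 -1.46]
wrist bearing ell 662.3 -49.2 ax 51.5 52.0 circ 662.7 -49.1 D 52.9 z 14.9
wrist piston ell 606.1 -227.0 ax 49.4 50.2 circ 606.1 -227.0 D 50.4 z 48.2
wrist spring ell 463.7 -274.6 ax 26.7 31.2 circ 463.7 -273.5 D 31.0 z 43.7
wrist bush ell 514.5 -116.6 ax 33.6 34.9 circ 514.7 -116.6 D 35.1 z 36.3
wrist rusty ell 583.7 -390.6 ax 51.9 54.4 circ 583.1 -390.2 D 55.0 z 15.2
[ 6.36832477e-01 -2.06090765e-01 -2.51769919e-04]
[ 0.52166474 -0.12827376  0.00741922]
[ 0.60289597 -0.12253573  0.26523321]
```

View pics/w1.png

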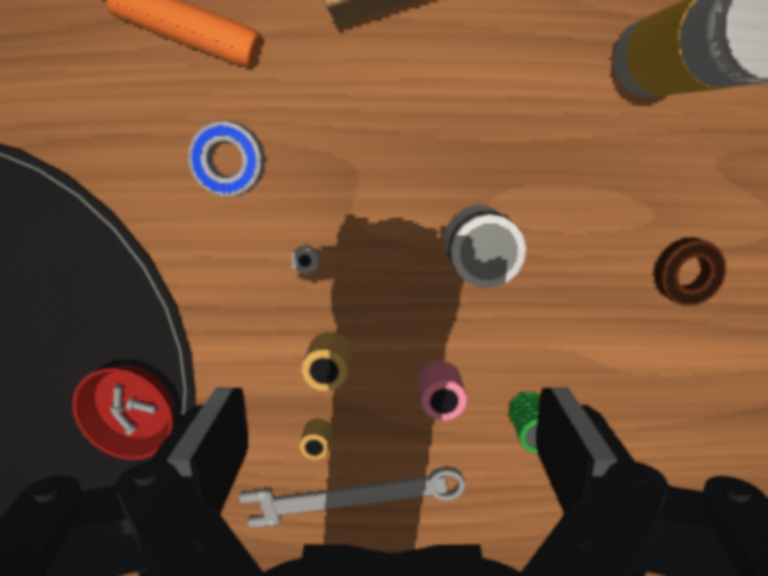

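Call:
play_rows --deltas '[[85, [0, -60, 0], [0, 0, 0]], [85, [0, -120, 0], [0, 0, 0]], [85, [0, -180, 0], [0, 0, 0]], [85, [0, -240, 0], [0, 0, 0]], [85, [0, -300, 0], [0, 0, 0]], [85, [0, -320, 0], [0, 0, 0]], [85, [0, -320, 0], [0, 0, 0]], [85, [0, -320, 0], [0, 0, 0]]]'

```text
clock: 2.7
tcp_pos: [0.6001, 0.1484, 0.205]
orientation: [3.142, -0.001, -0.002]
contact_force: [0.3, -0.6, -0.1]
grip_width: 0.0848
```

Run:
```python
from m import *
o,im,d=grab('wrist'); print(o['clock'],o['tcp_pos'],o['orientation'],o['joints'].round(2)); save(im,'pics/w2.png'); np.savez('w2.npz',im=im,d=d,p=o['tcp_pos'],q=o['orientation'])
objs={'barrel':((.629,.221),.074,.042),'fly':((.397,.277),.029,.0515),'dish':((.465,.05),.026,.042),'bearing':((.662,-.05),.015,.026),'bush':((.514,-.117),.036,.017)}
meas('wrist',im,d,o,objs)
def red(n,im,o):
    h=cv2.cvtColor(im,cv2.COLOR_RGB2HSV);m=(((h[...,0]<6)|(h[...,0]>174))&(h[...,1]>170)&(h[...,2]>70)).astype(np.uint8)
    for c in cv2.findContours(m,0,2)[0]:
        if 150<cv2.contourArea(c)<20000:
            W=ray(n,c.reshape(-1,2),.026,o)[:,:2].astype(np.float32)*1000
            print(n,'red',cv2.fitEllipse(W),cv2.minEnclosingCircle(W))
red('wrist',im,o); red('top',np.load('top0.npz')['im'],None)
```

```text
2.7 [0.6001415  0.14839674 0.20498766] [ 3.14153133e+00 -1.28175359e-03 -2.13957269e-03] [-0.12  0.4  -0.29  1.68  0.13  1.08 -2.02]
wrist barrel ell 631.2 224.4 ax 83.1 83.4 circ 631.2 224.4 D 83.8 z 73.4
wrist fly ell 395.4 262.3 ax 60.5 97.6 circ 396.6 269.8 D 100.5 z 29.2
wrist dish ell 465.3 51.9 ax 81.6 85.0 circ 465.5 51.4 D 85.6 z 25.0
wrist bearing ell 662.4 -46.4 ax 51.4 53.9 circ 662.7 -46.5 D 53.9 z 15.1
wrist bush ell 514.2 -113.9 ax 33.7 39.5 circ 513.8 -113.3 D 39.1 z 36.3
wrist red ((467.64044189453125, 59.405765533447266), (66.11409759521484, 87.36495971679688), 85.3328628540039) ((466.9464111328125, 54.25285339355469), 42.62100601196289)
top red ((465.6962890625, 51.881492614746094), (82.6988525390625, 83.94969940185547), 91.03836059570312) ((465.8050842285156, 51.401023864746094), 42.906558990478516)
top red ((1017.599609375, -12.575811386108398), (215.82632446289062, 334.1446228027344), 170.50205993652344) ((1012.3418579101562, -11.237137794494629), 163.39523315429688)
```

View pics/w2.png

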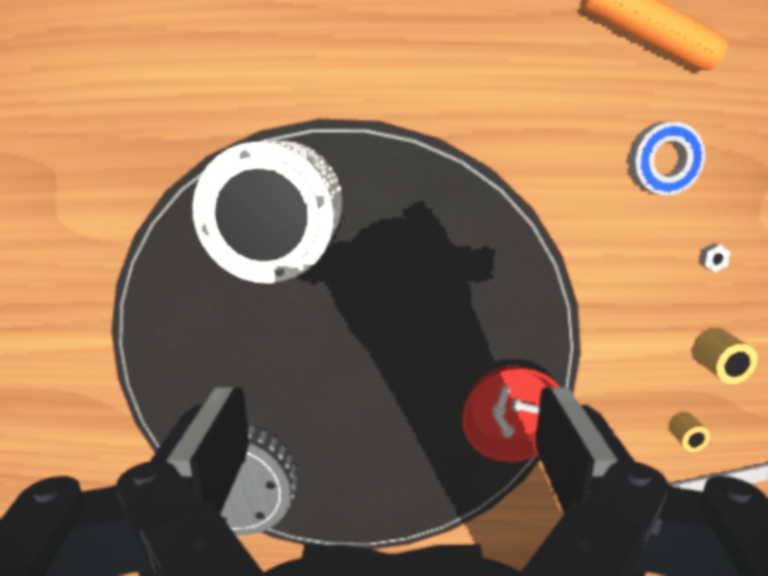

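The wrist view shows the barrel (265,211) and dish (515,411) with their 240 mm spacing confirmed. The flywheel is partly hidden, but the triangle puts it at (398,281), which agrees with the top view. Now to the piston.

Call:
play_rows --deltas '[[85, [1, 62, 0], [0, 0, 0]], [85, [2, 124, 0], [0, 0, 0]], [85, [3, 186, 0], [0, 0, 0]], [85, [4, 248, 0], [0, 0, 0]], [85, [5, 310, 20], [0, 0, 0]], [85, [6, 372, 40], [0, 0, 0]], [85, [6, 375, 60], [0, 0, 0]], [85, [6, 375, 60], [0, 0, 0]]]'

```text
clock: 3.75
tcp_pos: [0.6029, -0.2297, 0.1431]
orientation: [-3.141, 0.01, 0.009]
contact_force: [-0.2, 0.7, 0.4]
grip_width: 0.0854
```

```bash
cat > w.py <<'E'
import sys
from m import *
o,im,d=grab('wrist'); print(o['clock'],(o['tcp_pos']*1000).round(1),o['orientation'].round(3),o['joints'].round(2),o['grip_width'])
allo={'barrel':((.629,.223),.074,.042),'fly':((.398,.281),.029,.0515),'dish':((.465,.05),.026,.042),'bearing':((.662,-.049),.015,.026),'piston':((.605,-.228),.048,.025),'spring':((.463,-.276),.044,.016),'bush':((.514,-.117),.036,.017),'pistonP':((.5145,.253),.052,.025),'springP':((.49,.152),.048,.016),'bearingP':((.398,.281),.044,.026),'bushP':((.398,.281),.080,.017)}
if len(sys.argv)>2: save(im,f'pics/{sys.argv[2]}.png')
meas('wrist',im,d,o,{k:allo[k] for k in sys.argv[1].split(',')})
E
python3 w.py piston,spring
```

```text
3.75 [ 602.9 -229.7  143.1] [-3.141  0.01   0.009] [ 0.38  0.5  -0.16  1.68  0.09  0.98 -1.39] 0.08539638131396862
wrist piston ell 606.4 -227.2 ax 48.7 50.4 circ 606.4 -227.3 D 50.4 z 48.3
wrist spring ell 465.2 -277.0 ax 31.0 33.7 circ 465.4 -277.3 D 33.8 z 43.5
```

Call:
play_rows --deltas '[[85, [3.5, -2.5, 45], [0, 0, 0]], [85, [3.5, -2.5, 90], [0, 0, 0]], [85, [3.5, -2.5, 120], [0, 0, 0]], [85, [3.5, -2.5, 135], [0, 0, 0]], [85, [3.5, -2.5, 135], [0, 0, 0]], [40, [3.5, -2.5, 135], [0, 0, 0]], [40, [3.5, -2.5, 135], [0, 0, 0]], [40, [3.5, -2.5, 135], [0, 0, 0]]]' --squeeze 40

```text
clock: 4.8
tcp_pos: [0.6087, -0.2258, 0.0116]
orientation: [3.141, -0.006, -0.001]
contact_force: [-1.7, -0.1, 6.6]
grip_width: 0.0478
```

Call:
play_rows --deltas '[[40, [0, 0, -25], [0, 0, 0]], [40, [0, 0, -65], [0, 0, 0]], [40, [0, -20, -115], [0, 0, 0]], [40, [-11, -75, -120], [0, 0, 0]], [40, [-22, -130, -120], [0, 0, 0]], [40, [-34, -185, -120], [0, 0, 0]], [40, [-46, -240, -120], [0, 0, 0]], [40, [-57, -295, -120], [0, 0, 0]]]'

```text
clock: 5.8
tcp_pos: [0.5525, 0.071, 0.1322]
orientation: [3.141, -0.007, 0.001]
contact_force: [0.7, 0.7, -1.8]
grip_width: 0.0479
```

Run:
```python
from m import *
for i in range(3):
    o,im,d=grab('wrist'); print(o['clock'],(o['tcp_pos']*1000).round(1),o['orientation'].round(3),o['grip_width'],o['contact_force'].round(1))
t=o['tcp_pos']
meas('wrist',im,d,o,{'held':(t[:2],t[2]+.0365,.025)})
```

```text
5.8 [552.5  71.  132.2] [ 3.141e+00 -7.000e-03  1.000e-03] 0.04794528428950188 [ 0.7  0.7 -1.8]
5.85 [550.4  81.4 132.4] [-3.136 -0.009  0.   ] 0.0475656561282622 [-2.1  7.1 -1.5]
5.9 [551.3  78.1 132.3] [-3.138 -0.011  0.   ] 0.0481088463150259 [ 0.5  0.4 -1.5]
wrist held ell 550.9 78.3 ax 49.9 67.1 circ 556.4 78.2 D 63.1 z 168.9
```

Call:
play_rows --deltas '[[40, [-12, -55, 0], [0, 0, 0]], [40, [-24, -110, 0], [0, 0, 0]], [40, [-37, -160, 10], [0, 0, 0]], [40, [-37, -175, 40], [0, 0, 0]], [40, [-37, -175, 70], [0, 0, 0]], [40, [-37, -175, 92], [0, 0, 0]], [40, [-37, -175, 92], [0, 0, 0]]]'

```text
clock: 6.82
tcp_pos: [0.514, 0.2468, 0.039]
orientation: [3.14, 0.002, -0.004]
contact_force: [-0.3, 0.1, -2.4]
grip_width: 0.0479
```

```bash
python3 w.py barrel,dish w3;python3 - <<'E'
from m import *
o=r.get_obs();print((o['tcp_pos']*1000).round(1),o['orientation'].round(4))
E
```

```text
6.825 [514.  246.8  39. ] [ 3.14e+00  2.00e-03 -4.00e-03] [-0.35  0.53 -0.27  1.92  0.21  0.72 -2.31] 0.047888643226460165
wrist barrel ell 629.8 226.7 ax 80.6 81.5 circ 623.7 226.6 D 80.7 z 73.2
wrist dish ell 462.0 67.6 ax 52.3 74.1 circ 460.3 78.9 D 65.9 z 25.4
[515.  247.6  40.3] [-3.1413e+00 -2.6000e-03  7.0000e-04]
```

View pics/w3.png

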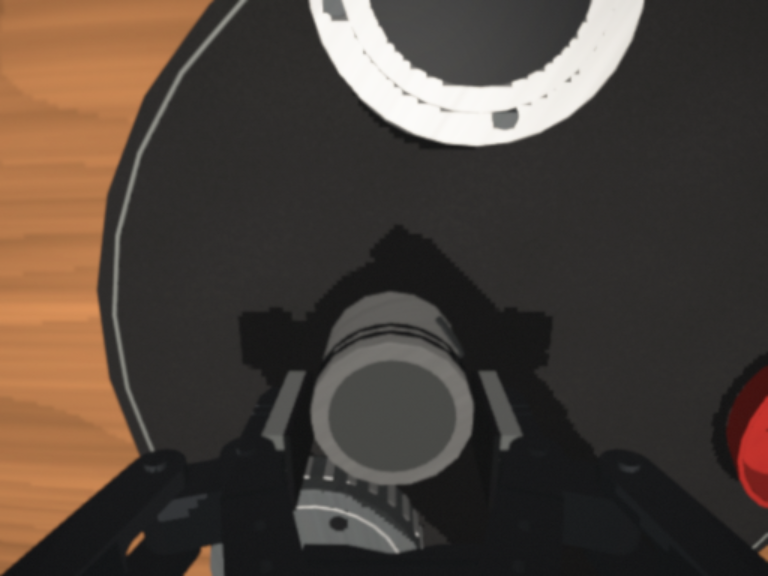

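The piston is held upright and centred between the pads, with its crown at (392,412). It needs 6 mm more in y, then lowering and release.

Call:
play_rows --deltas '[[40, [0, -6, 0], [0, 0, 0]], [40, [0, -6, 10], [0, 0, 0]], [40, [0, -6, 20], [0, 0, 0]], [40, [0, -6, 24], [0, 0, 0]], [40, [0, -6, 24], [0, 0, 0]], [40, [0, -6, 24], [0, 0, 0]]]'

```text
clock: 7.62
tcp_pos: [0.5149, 0.2536, 0.0162]
orientation: [-3.141, -0.003, 0.001]
contact_force: [0.8, 0.2, -1.1]
grip_width: 0.0479
```

Call:
play_rows --deltas '[[40, [0, 0, 1], [0, 0, 0]], [55, [0, 0, 1], [0, 0, 0]], [75, [0, 0, 1], [0, 0, 0]], [75, [0, 0, 1], [0, 0, 0]], [75, [0, 0, -20], [0, 0, 0]], [75, [0, 0, -60], [0, 0, 0]], [75, [0, 0, -110], [0, 0, 0]], [75, [0, 0, -130], [0, 0, 0]]]'

```text
clock: 8.62
tcp_pos: [0.5163, 0.2545, 0.1494]
orientation: [-3.139, -0.003, -0.005]
contact_force: [-0.2, -0.4, -1.3]
grip_width: 0.0752
```

```bash
python3 w.py pistonP,barrel,fly,dish
```

```text
8.625 [516.3 254.5 149.4] [-3.139e+00 -3.000e-03 -5.000e-03] [-0.32  0.39 -0.31  1.84  0.15  0.93 -2.26] 0.07515668983868466
wrist pistonP ell 512.8 253.9 ax 48.6 50.4 circ 512.8 253.8 D 50.5 z 52.2
wrist barrel ell 630.4 226.1 ax 82.4 83.1 circ 630.4 226.1 D 83.2 z 73.5
wrist fly ell 398.6 281.6 ax 99.2 102.0 circ 398.5 281.3 D 102.6 z 29.2
wrist dish ell 465.4 51.8 ax 82.4 85.4 circ 465.3 52.0 D 85.7 z 25.0
```

Call:
play_rows --deltas '[[75, [-5, 55, 0], [0, 0, 0]], [75, [-10, 115, 0], [0, 0, 0]], [75, [-16, 175, 0], [0, 0, 0]], [75, [-22, 235, 0], [0, 0, 0]], [75, [-28, 295, 0], [0, 0, 0]], [75, [-34, 355, 0], [0, 0, 0]], [75, [-40, 415, 0], [0, 0, 0]], [75, [-46, 475, 0], [0, 0, 0]]]'

```text
clock: 9.68
tcp_pos: [0.4712, -0.222, 0.1487]
orientation: [-3.138, -0.003, -0.008]
contact_force: [0.1, -0.3, -0.0]
grip_width: 0.0753
```

Call:
play_rows --deltas '[[75, [-6, 60, 0], [0, 0, 0]], [75, [-6, 66, 0], [0, 0, 0]], [75, [-6, 66, 0], [0, 0, 0]], [75, [-6, 66, 0], [0, 0, 0]]]'

```text
clock: 10.18
tcp_pos: [0.4657, -0.286, 0.1481]
orientation: [-3.137, -0.007, -0.008]
contact_force: [0.2, 0.3, 0.0]
grip_width: 0.075
```

```bash
python3 w.py spring
```

```text
10.175 [ 465.7 -286.   148.1] [-3.137 -0.007 -0.008] [ 0.5   0.33 -0.08  1.92  0.02  0.89 -1.15] 0.07500104532704523
wrist spring ell 463.7 -277.0 ax 31.2 31.7 circ 463.8 -277.0 D 31.9 z 43.4
```

Call:
play_rows --deltas '[[60, [-2, -9, 40], [0, 0, 0]], [60, [-2, -9, 80], [0, 0, 0]], [60, [-2, -9, 115], [0, 0, 0]], [60, [-2, -9, 138], [0, 0, 0]], [60, [-2, -9, 138], [0, 0, 0]], [20, [-2, -9, 138], [0, 0, 0]], [20, [-2, -9, 138], [0, 0, 0]], [20, [-2, -9, 138], [0, 0, 0]]]'

```text
clock: 11.22
tcp_pos: [0.4656, -0.2766, 0.0117]
orientation: [-3.138, -0.007, -0.012]
contact_force: [-1.0, 1.0, 7.8]
grip_width: 0.0296
```

Call:
play_rows --deltas '[[20, [0, 0, -30], [0, 0, 0]], [20, [2, -20, -75], [0, 0, 0]], [20, [5, -75, -100], [0, 0, 0]], [20, [8, -135, -100], [0, 0, 0]], [20, [12, -195, -100], [0, 0, 0]], [20, [16, -255, -100], [0, 0, 0]], [20, [20, -315, -100], [0, 0, 0]], [20, [23, -375, -100], [0, 0, 0]]]'

```text
clock: 12.22
tcp_pos: [0.4862, 0.0999, 0.1138]
orientation: [-3.138, -0.007, -0.014]
contact_force: [1.4, 0.2, -0.9]
grip_width: 0.0294
```

Run:
```python
from m import *
for i in range(4):
    o,im,d=grab('wrist')
print((o['tcp_pos']*1000).round(1),o['orientation'].round(3),o['grip_width'],o['contact_force'].round(1))
```

```text
[486.  102.2 113.8] [-3.136 -0.019 -0.014] 0.02956221972683246 [ 0.5 -0.4 -1.8]
```

Call:
play_rows --deltas '[[20, [3, -45, 0], [0, 0, 0]], [20, [3, -51, 30], [0, 0, 0]], [20, [3, -51, 60], [0, 0, 0]], [20, [3, -51, 74], [0, 0, 0]], [20, [3, -51, 74], [0, 0, 0]], [20, [3, -51, 74], [0, 0, 0]]]'

```text
clock: 13.18
tcp_pos: [0.49, 0.1502, 0.0406]
orientation: [-3.138, -0.011, -0.015]
contact_force: [-0.2, 0.2, -1.0]
grip_width: 0.0295
```

```bash
python3 w.py pistonP,dish w4
```

```text
13.175 [490.  150.2  40.6] [-3.138 -0.011 -0.015] [-0.24  0.45 -0.22  2.07  0.16  0.63 -2.13] 0.0294861009125987
wrist pistonP ell 513.4 252.2 ax 48.9 52.5 circ 513.7 252.2 D 52.6 z 52.1
wrist dish ell 466.0 52.0 ax 82.4 84.3 circ 465.8 52.4 D 84.9 z 25.1
```

View pics/w4.png

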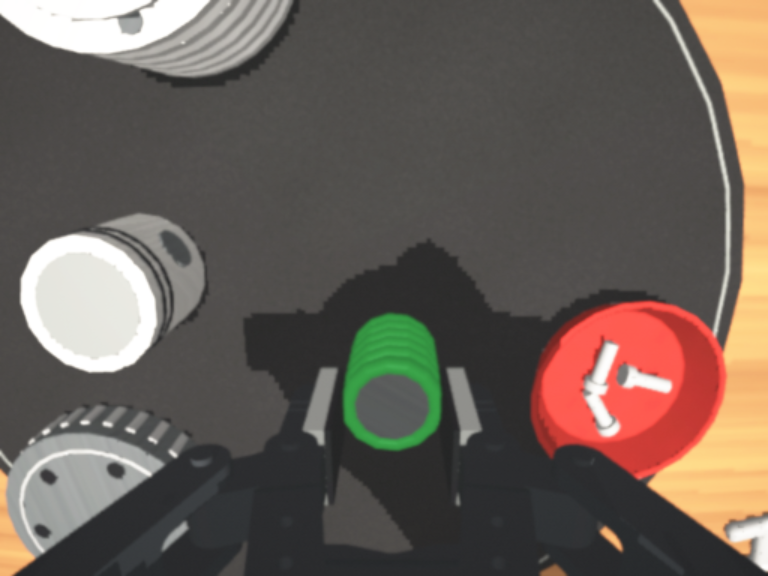

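The spring is held upright between piston and dish, top at (392,408). Lowering and releasing it, opening only slightly.

Call:
play_rows --deltas '[[20, [-0.5, -2.5, 10], [0, 0, 0]], [20, [-0.5, -2.5, 20], [0, 0, 0]], [20, [-0.5, -2.5, 25], [0, 0, 0]], [20, [-0.5, -2.5, 25], [0, 0, 0]], [20, [-0.5, -2.5, 25], [0, 0, 0]], [20, [-0.5, -2.5, 25.5], [0, 0, 0]]]'

```text
clock: 13.98
tcp_pos: [0.4898, 0.1529, 0.0157]
orientation: [-3.138, -0.011, -0.015]
contact_force: [-3.5, -2.1, 13.8]
grip_width: 0.0292
```

Call:
play_rows --deltas '[[35, [0, 0, 0], [0, 0, 0]], [55, [0, 0, 0], [0, 0, 0]], [55, [0, 0, 0], [0, 0, 0]], [55, [0, 0, -20], [0, 0, 0]], [55, [0, 0, -60], [0, 0, 0]], [55, [0, 0, -110], [0, 0, 0]], [55, [0, 0, -130], [0, 0, 0]], [75, [0, 0, -130], [0, 0, 0]]]'

```text
clock: 14.98
tcp_pos: [0.4897, 0.1529, 0.1472]
orientation: [-3.137, -0.011, -0.02]
contact_force: [0.0, 0.2, -1.5]
grip_width: 0.0716
```

```bash
python3 w.py pistonP,dish,springP,barrel,fly
```

```text
14.975 [489.7 152.9 147.2] [-3.137 -0.011 -0.02 ] [-0.21  0.29 -0.26  1.99  0.1   0.86 -2.08] 0.07157422502680533
wrist pistonP ell 512.7 252.2 ax 48.6 50.9 circ 513.2 252.3 D 51.5 z 52.1
wrist dish ell 465.2 51.5 ax 82.9 83.1 circ 465.2 51.5 D 83.7 z 24.9
wrist springP ell 487.8 152.4 ax 31.3 31.8 circ 487.8 152.4 D 32.1 z 47.4
wrist barrel ell 627.9 224.6 ax 78.6 81.9 circ 624.1 224.8 D 81.6 z 73.1
wrist fly ell 404.1 284.5 ax 84.8 102.1 circ 399.7 281.1 D 102.9 z 29.2
```

Call:
play_rows --deltas '[[85, [40, 46, 0], [0, -0.013, 0]], [85, [80, 92, 0], [0, -0.013, 0]], [85, [120, 138, 0], [0, -0.013, 0]], [85, [160, 184, 0], [0, -0.013, 0]], [85, [173, 201, 10], [0, -0.013, 0]], [85, [173, 201, 20], [0, -0.013, 0]], [85, [173, 201, 20], [0, -0.013, 0]]]'

```text
clock: 15.9
tcp_pos: [0.661, -0.0448, 0.1246]
orientation: [-3.137, -0.015, 0.011]
contact_force: [0.4, 0.3, -0.1]
grip_width: 0.085
```

```bash
python3 w.py bearing
```

```text
15.9 [661.  -44.8 124.6] [-3.137 -0.015  0.011] [ 0.08  0.54 -0.15  1.64  0.09  0.97 -1.66] 0.08502826156740766
wrist bearing ell 663.1 -47.5 ax 51.0 52.1 circ 663.2 -47.5 D 52.1 z 15.2
```

Call:
play_rows --deltas '[[70, [2, 3, 40], [0, 0, 0]], [68, [2, 3, 75], [0, 0, 0]], [66, [2, 3, 100], [0, 0, 0]], [66, [2, 3, 115], [0, 0, 0]], [66, [2, 3, 120], [0, 0, 0]], [66, [2, 3, 122], [0, 0, 0]], [66, [2, 3, 122], [0, 0, 0]]]'

```text
clock: 16.82
tcp_pos: [0.6637, -0.0469, 0.0046]
orientation: [-3.137, -0.016, 0.006]
contact_force: [0.4, 0.4, 0.5]
grip_width: 0.0663
```

```bash
python3 w.py bearing w5
```

```text
16.825 [663.7 -46.9   4.6] [-3.137 -0.016  0.006] [ 0.08  0.69 -0.14  1.7   0.12  0.76 -1.68] 0.06630749782937548
wrist bearing ell 664.3 -47.4 ax 50.5 52.8 circ 664.3 -46.8 D 53.0 z 15.1
```

View pics/w5.png

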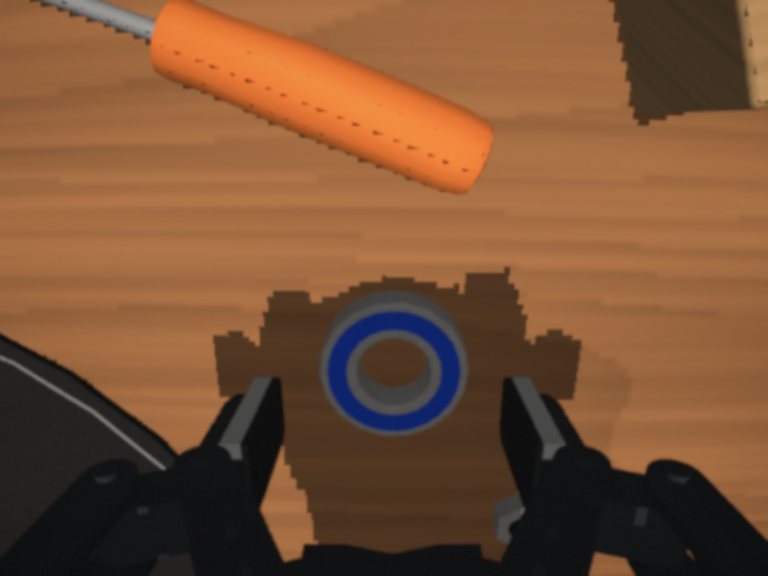

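Call:
play_rows --deltas '[[66, [0, 0.5, 4], [0, 0, 0]], [66, [0, 0.5, 5], [0, 0, 0]], [66, [0, 0.5, 5], [0, 0, 0]], [40, [0, 0.5, 5], [0, 0, 0]], [40, [0, 0.5, 5], [0, 0, 0]], [40, [0, 0.5, 5], [0, 0, 0]], [40, [0, 0.5, 5], [0, 0, 0]]]' --squeeze 45

```text
clock: 17.75
tcp_pos: [0.6637, -0.0475, -0.0004]
orientation: [-3.137, -0.016, 0.006]
contact_force: [-0.1, -0.7, -0.8]
grip_width: 0.0401
```

Call:
play_rows --deltas '[[40, [0, 0, -10], [0, 0, 0]], [40, [0, 0, -40], [0, 0, 0]], [40, [0, 0, -80], [0, 0, 0]], [40, [0, 0, -100], [0, 0, 0]], [40, [0, 0, -100], [0, 0, 0]], [40, [0, 0, -100], [0, 0, 0]]]'

```text
clock: 18.5
tcp_pos: [0.663, -0.048, 0.0982]
orientation: [-3.137, -0.016, 0.01]
contact_force: [-0.8, -0.3, -0.6]
grip_width: 0.0401
```

```bash
python3 w.py bearing w6
python3 - <<'E'
from m import *
o,im,d=grab('wrist');t=o['tcp_pos'];print((t*1000).round(1))
meas('wrist',im,d,o,{'held':(t[:2],t[2]+.0155,.026)})
E
```

```text
18.5 [663.  -48.   98.2] [-3.137 -0.016  0.01 ] [ 0.09  0.58 -0.15  1.66  0.1   0.92 -1.66] 0.04013065634062543
wrist bearing ell 663.3 -47.4 ax 51.0 52.3 circ 663.4 -47.6 D 52.4 z 15.2
[662.8 -47.9  97.8]
held none
```

View pics/w6.png

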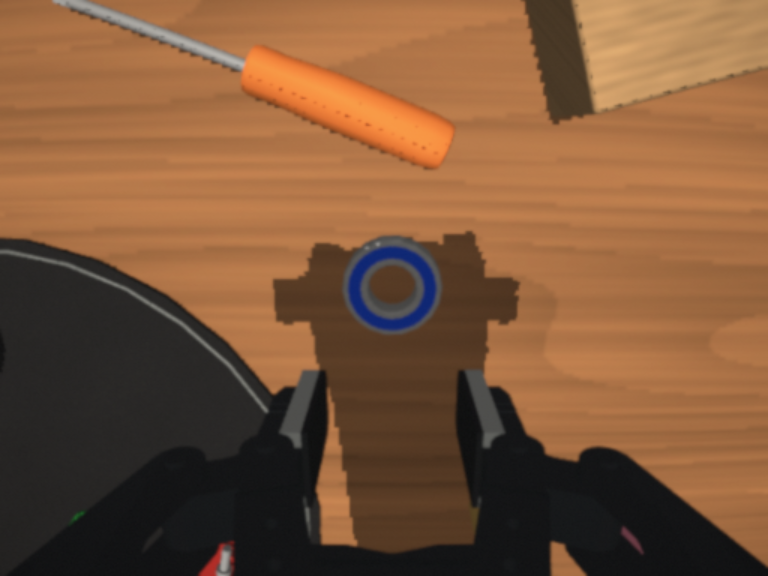

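The fingers closed to 40 mm above the bearing without gripping it; the blue ring is still on the table at (392,290). I'll measure the tip height from the depth image.

Run:
```python
from m import *
o,im,d=grab('wrist');t=o['tcp_pos'];P=(cloud('wrist',d,o)-t)*1000
m=(P[...,2]<60)&(P[...,2]>-20)&(abs(P[...,1])<60)&(abs(P[...,0])<30)
v,u=np.nonzero(m);Q=P[m]
for s in(1,-1):
    q=Q[Q[:,1]*s>0]; print(len(q),'min z pcts',np.percentile(q[:,2],[0,2,10,50]).round(1)); 
    l=q[q[:,2]<np.percentile(q[:,2],8)];print(l.mean(0).round(1), q[:,0].min().round(1),q[:,0].max().round(1),np.abs(q[:,1]).min())
```

```text
1537 min z pcts [27.3 30.8 35.1 47.5]
[ 4.7 21.8 31.9] -10.9 12.9 20.118726199040065
1548 min z pcts [27.2 30.8 34.8 47.4]
[  5.2 -20.6  31.7] -10.9 13.0 19.097621591165023
```

Call:
play_rows --deltas '[[62, [0, 0, 60], [0, 0, 0]], [62, [0, 0, 85], [0, 0, 0]], [62, [0, 0, 85], [0, 0, 0]], [62, [0, 0, 85], [0, 0, 0]]]'

```text
clock: 19.15
tcp_pos: [0.6632, -0.0475, 0.0137]
orientation: [-3.137, -0.016, 0.009]
contact_force: [0.0, -0.0, 0.5]
grip_width: 0.0621
```

```bash
cat > tip.py <<'E'
from m import *
o,im,d=grab('wrist');t=o['tcp_pos'];P=(cloud('wrist',d,o)-t)*1000
print((t*1000).round(1),o['grip_width'],o['contact_force'].round(1))
for s in(1,-1):
    m=(P[...,2]<70)&(P[...,2]+t[2]*1000>19)&(P[...,1]*s<60)&(P[...,1]*s>o['grip_width']*500-4)&(abs(P[...,0])<30)
    q=P[m];print(len(q),np.percentile(q[:,2],[0,2,10,50]).round(1))
    # columns of image: profile of z along the front edge
    f=q[q[:,0]>9]; print('front edge',np.percentile(f[:,2],[0,5,25,75,100]).round(1))
E
python3 tip.py
```

```text
[663.2 -47.5  13.7] 0.062145061584758965 [ 0.  -0.   0.5]
2510 [31.  34.4 39.5 55.7]
front edge [33.1 37.4 46.5 64.8 69.9]
2516 [30.7 34.2 39.3 55.6]
front edge [32.4 37.2 46.6 64.9 70. ]
```

Call:
play_rows --deltas '[[62, [0, 0, 15], [0, 0, 0]], [62, [0, 0, 27], [0, 0, 0]], [62, [0, 0, 29], [0, 0, 0]], [62, [0, 0, 29], [0, 0, 0]]]'

```text
clock: 19.7
tcp_pos: [0.6633, -0.0474, -0.015]
orientation: [-3.137, -0.016, 0.008]
contact_force: [0.8, 0.6, 0.0]
grip_width: 0.0618
```

```bash
python3 tip.py; python3 w.py bearing w7
```

```text
[663.3 -47.4 -15. ] 0.06178569292381661 [0.8 0.6 0. ]
2466 [34.1 35.9 40.4 55.8]
front edge [34.2 37.6 46.7 64.7 70. ]
2473 [34.  35.5 39.9 55.7]
front edge [34.1 37.  46.7 65.  70. ]
19.75 [663.6 -47.4 -14.7] [-3.137 -0.016  0.007] [ 0.07  0.72 -0.13  1.71  0.13  0.73 -1.68] 0.06223427140837613
wrist bearing ell 664.3 -47.4 ax 50.5 53.3 circ 664.5 -47.2 D 53.2 z 15.1
```

View pics/w7.png

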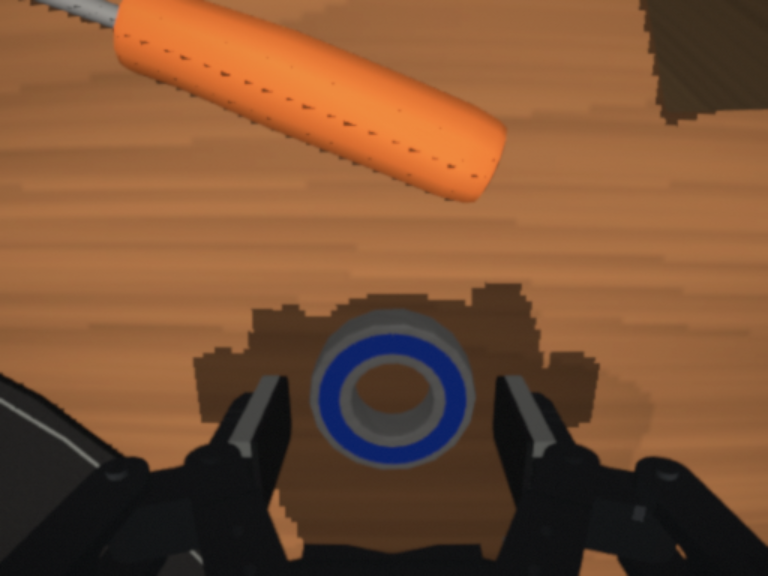

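The tips are level with the bearing's top, so they need about 11 mm more.

Call:
play_rows --deltas '[[60, [0, 0, 6], [0, 0, 0]], [60, [0, 0, 10], [0, 0, 0]], [60, [0, 0, 11], [0, 0, 0]], [60, [0, 0, 11], [0, 0, 0]], [40, [0, 0, 11], [0, 0, 0]], [40, [0, 0, 11], [0, 0, 0]], [40, [0, 0, 11], [0, 0, 0]]]' --squeeze 45

```text
clock: 20.68
tcp_pos: [0.6639, -0.0474, -0.0248]
orientation: [-3.137, -0.015, 0.006]
contact_force: [-2.7, -0.2, 5.8]
grip_width: 0.0501
```

Call:
play_rows --deltas '[[40, [0, 0, -20], [0, 0, 0]], [40, [0, 0, -65], [0, 0, 0]], [40, [-20, -25, -110], [0, 0, 0]], [40, [-55, -68, -115], [0, 0, 0]], [40, [-90, -112, -115], [0, 0, 0]], [40, [-125, -155, -115], [0, 0, 0]], [40, [-160, -199, -115], [0, 0, 0]], [40, [-195, -242, -115], [0, 0, 0]]]'

```text
clock: 21.68
tcp_pos: [0.4662, 0.1937, 0.0934]
orientation: [-3.136, -0.015, 0.003]
contact_force: [0.2, 1.1, -2.3]
grip_width: 0.0503
```

Call:
play_rows --deltas '[[40, [-35, -43, 0], [0, 0, 0]], [40, [-70, -80, 0], [0, 0, 0]], [40, [-70, -83, 0], [0, 0, 0]], [40, [-70, -83, 20], [0, 0, 0]], [40, [-70, -83, 40], [0, 0, 0]], [40, [-70, -83, 40], [0, 0, 0]]]'

```text
clock: 22.42
tcp_pos: [0.3954, 0.275, 0.0535]
orientation: [-3.138, -0.014, 0.004]
contact_force: [0.4, -0.5, -1.1]
grip_width: 0.0501
```

```bash
cat > hold.py <<'E'
import sys
from m import *
o,im,d=grab('wrist');t=o['tcp_pos'];print((t*1000).round(1),o['orientation'].round(3),o['joints'].round(2),o['grip_width'],o['contact_force'].round(1))
zt=t[2]+float(sys.argv[1])/1000
h=cv2.cvtColor(im,cv2.COLOR_RGB2HSV)
if sys.argv[2]=='blue': m=((h[...,0]>105)&(h[...,0]<130)&(h[...,1]>120))
else: m=((h[...,0]>15)&(h[...,0]<35)&(h[...,1]>90)&(h[...,2]>120))
P=cloud('wrist',d,o); m=m&(abs(P[...,2]-zt)<.012)
c=max(cv2.findContours(m.astype(np.uint8),0,2)[0],key=cv2.contourArea)
print('held',cv2.fitEllipse(ray('wrist',c.reshape(-1,2),zt,o)[:,:2].astype(np.float32)*1000),np.nanmedian(P[...,2][m]))
meas('wrist',im,d,o,{'fly':((.398,.281),.029,.0515),'pistonP':((.5145,.253),.052,.025),'springP':((.49,.152),.048,.016)})
if len(sys.argv)>3: save(im,f'pics/{sys.argv[3]}.png')
E
python3 hold.py 39.8 blue w8
```

```text
[395.4 275.   53.5] [-3.138 -0.014  0.004] [-0.52  0.39 -0.26  2.12  0.15  0.64 -2.44] 0.05005599945084049 [ 0.4 -0.5 -1.1]
held ((394.9573669433594, 275.4977722167969), (44.926361083984375, 44.966552734375), 116.90126037597656) 0.09373440658568707
wrist fly ell 398.9 282.2 ax 98.2 98.7 circ 398.7 282.1 D 99.4 z 29.1
wrist pistonP ell 510.8 254.0 ax 46.2 48.5 circ 510.2 254.0 D 48.4 z 52.0
wrist springP ell 487.4 154.2 ax 31.1 31.9 circ 487.2 154.7 D 31.6 z 47.2
```

View pics/w8.png

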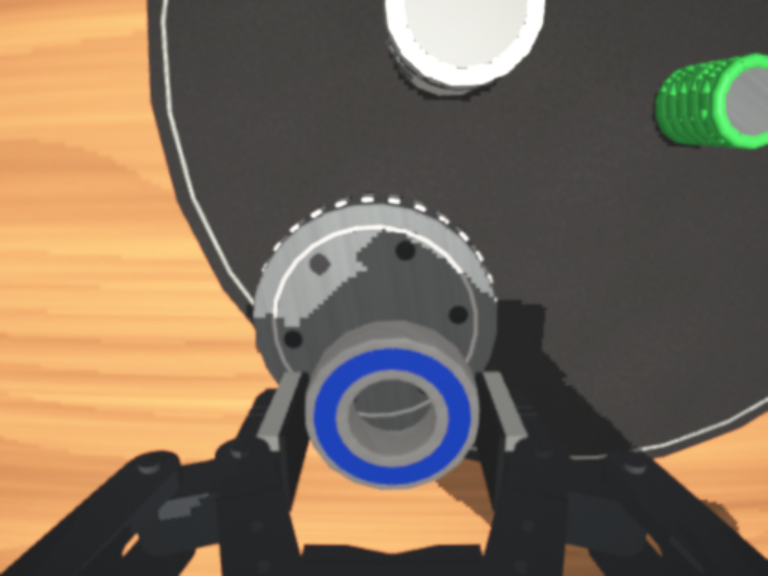

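The bearing is held level with its blue ring centred at (392,415); the flywheel is below at about (376,320). Shift +3.8 mm in x and +6.3 mm in y, then lower.

Call:
play_rows --deltas '[[40, [3.8, -6.3, 15], [0, 0, 0]], [40, [3.8, -6.3, 30], [0, 0, 0]], [40, [3.8, -6.3, 42], [0, 0, 0]], [40, [3.8, -6.3, 47], [0, 0, 0]], [40, [3.8, -6.3, 49], [0, 0, 0]], [40, [3.8, -6.3, 49.5], [0, 0, 0]], [40, [3.8, -6.3, 49.5], [0, 0, 0]]]'

```text
clock: 23.35
tcp_pos: [0.3997, 0.2823, 0.0051]
orientation: [-3.136, -0.014, 0.002]
contact_force: [-0.2, 0.0, -0.8]
grip_width: 0.0501
```

```bash
python3 hold.py 39.8 blue
```

```text
[399.7 282.3   5.1] [-3.136e+00 -1.400e-02  2.000e-03] [-0.55  0.49 -0.23  2.13  0.2   0.54 -2.49] 0.050103781566571644 [-0.2  0.  -0.8]
held ((399.2184143066406, 282.7607421875), (44.87315368652344, 44.95041275024414), 17.357324600219727) 0.04529184905888152
wrist fly ell 398.4 282.3 ax 98.6 100.8 circ 399.3 282.2 D 99.1 z 29.1
wrist pistonP ell 510.7 254.1 ax 45.3 48.8 circ 505.9 254.1 D 47.6 z 52.0
springP none
```

Excellent. A touch lower (about 1 mm), then release and rise.

Call:
play_rows --deltas '[[40, [-0.5, 0.5, 1.2], [0, 0, 0]], [40, [-0.5, 0.5, 1.2], [0, 0, 0]], [56, [-0.5, 0.5, 1.2], [0, 0, 0]], [70, [-0.5, 0.5, 1.2], [0, 0, 0]], [70, [-0.5, 0.5, 1.2], [0, 0, 0]], [70, [0, 0, -30], [0, 0, 0]], [70, [0, 0, -80], [0, 0, 0]], [70, [0, 0, -125], [0, 0, 0]]]'

```text
clock: 24.4
tcp_pos: [0.3997, 0.2815, 0.1316]
orientation: [-3.136, -0.014, 0.002]
contact_force: [0.7, 0.5, 0.2]
grip_width: 0.07
```

```bash
python3 w.py fly,bearingP,pistonP,springP
```

```text
24.4 [399.7 281.5 131.6] [-3.136e+00 -1.400e-02  2.000e-03] [-0.49  0.28 -0.29  2.05  0.1   0.82 -2.4 ] 0.06996875027447998
wrist fly ell 397.7 281.8 ax 98.3 100.1 circ 397.7 282.0 D 100.3 z 29.2
wrist bearingP ell 398.9 281.9 ax 51.0 52.2 circ 398.9 281.8 D 52.3 z 44.1
wrist pistonP ell 512.1 254.0 ax 48.6 49.4 circ 512.1 254.0 D 50.1 z 52.0
wrist springP ell 487.3 153.3 ax 31.2 32.2 circ 487.2 153.2 D 32.3 z 47.2
```

Call:
play_rows --deltas '[[75, [17, 60, 0], [0, 0, 0]], [75, [34, 120, 0], [0, 0, 0]], [75, [51, 180, 0], [0, 0, 0]], [75, [68, 240, 0], [0, 0, 0]], [75, [85, 300, 0], [0, 0, 0]], [75, [102, 360, 0], [0, 0, 0]], [75, [115, 398, 10], [0, 0, 0]], [75, [115, 398, 20], [0, 0, 0]]]'

```text
clock: 25.45
tcp_pos: [0.5214, -0.1169, 0.1129]
orientation: [-3.133, -0.004, -0.009]
contact_force: [-0.3, 1.1, -0.2]
grip_width: 0.0749
```

```bash
python3 w.py bush w9
```

```text
25.45 [ 521.4 -116.9  112.9] [-3.133 -0.004 -0.009] [ 0.16  0.36 -0.06  1.98  0.02  0.8  -1.48] 0.07486196116642806
wrist bush ell 514.3 -115.0 ax 33.4 34.8 circ 514.3 -114.9 D 34.8 z 36.2
```

View pics/w9.png

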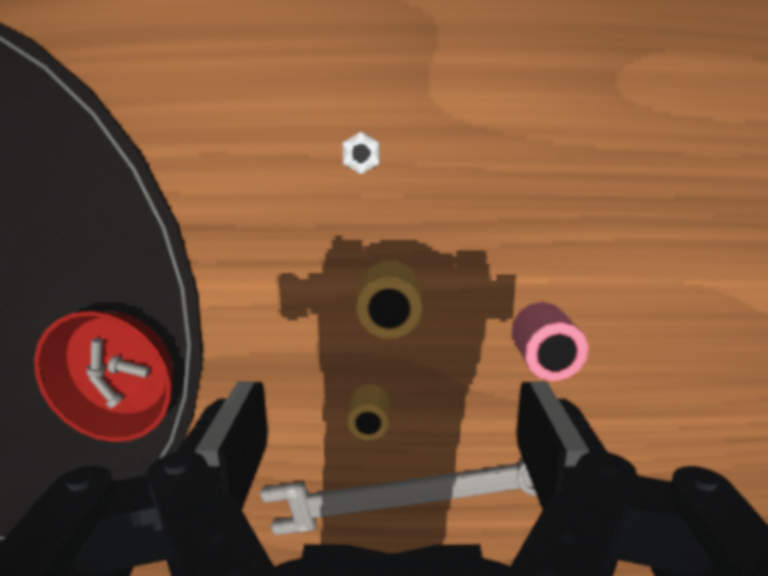

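The large brass bush is at (388,308), clear of the small brass (368,420) and the pink one (555,350).

Call:
play_rows --deltas '[[60, [-7, -1.7, 40], [0, 0, 0]], [60, [-7, -1.7, 80], [0, 0, 0]], [60, [-7, -1.7, 110], [0, 0, 0]], [60, [-7, -1.7, 124], [0, 0, 0]], [60, [-7, -1.7, 126], [0, 0, 0]], [20, [-7, -1.7, 126], [0, 0, 0]], [20, [-7, -1.7, 126], [0, 0, 0]], [20, [-7, -1.7, 126], [0, 0, 0]]]'

```text
clock: 26.5
tcp_pos: [0.5144, -0.1113, -0.0131]
orientation: [-3.131, -0.009, -0.008]
contact_force: [-0.9, 0.5, 6.8]
grip_width: 0.0328
```

Call:
play_rows --deltas '[[20, [0, 0, -30], [0, 0, 0]], [20, [0, -5, -80], [0, 0, 0]], [20, [-10, -35, -120], [0, 0, 0]], [20, [-27, -93, -125], [0, 0, 0]], [20, [-44, -151, -125], [0, 0, 0]], [20, [-61, -209, -125], [0, 0, 0]], [20, [-78, -267, -125], [0, 0, 0]], [20, [-95, -325, -125], [0, 0, 0]]]'

```text
clock: 27.5
tcp_pos: [0.4164, 0.2136, 0.1155]
orientation: [-3.131, -0.008, -0.011]
contact_force: [1.1, 1.0, 0.2]
grip_width: 0.0325
```

Call:
play_rows --deltas '[[20, [-16, -60, 0], [0, 0, 0]], [20, [-22, -76, 0], [0, 0, 0]], [20, [-22, -76, 15], [0, 0, 0]], [20, [-22, -76, 35], [0, 0, 0]], [20, [-22, -76, 45], [0, 0, 0]], [20, [-22, -76, 45], [0, 0, 0]]]'

```text
clock: 28.25
tcp_pos: [0.3942, 0.2883, 0.0702]
orientation: [-3.132, -0.006, -0.009]
contact_force: [0.1, -0.8, -0.5]
grip_width: 0.0327
```

```bash
python3 hold.py 49.1 brass w10
```

```text
[394.2 288.3  70.2] [-3.132 -0.006 -0.009] [-0.55  0.37 -0.24  2.11  0.13  0.67 -2.45] 0.03267424756301042 [ 0.1 -0.8 -0.5]
held ((397.11676025390625, 288.48382568359375), (32.38410949707031, 38.46809005737305), 90.29232025146484) 0.11913716033061013
wrist fly ell 399.0 281.9 ax 97.3 99.1 circ 398.5 281.9 D 99.6 z 29.2
wrist pistonP ell 512.2 254.2 ax 48.7 49.7 circ 511.8 254.2 D 49.4 z 52.1
wrist springP ell 487.3 154.5 ax 30.9 31.3 circ 487.2 154.6 D 31.5 z 47.2
```

View pics/w10.png

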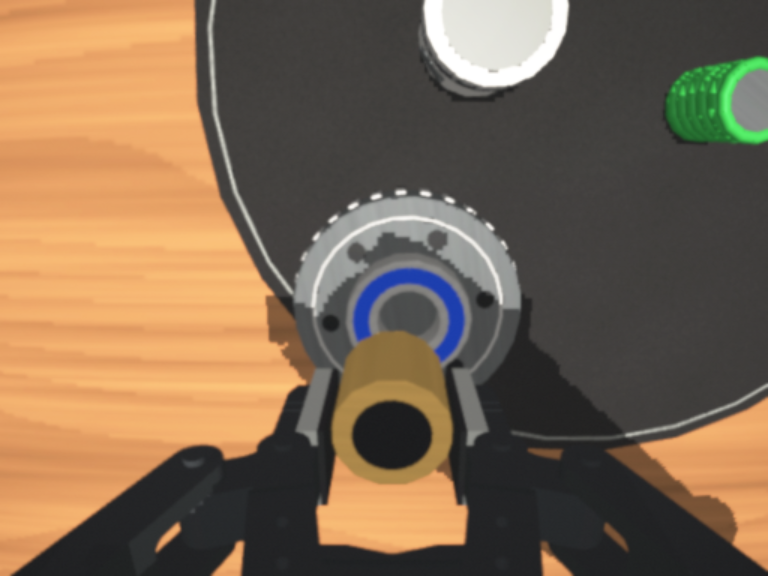

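Run:
```python
from m import *
o=r.get_obs();t=o['tcp_pos'];print((t*1000).round(1))
im=cv2.imread('pics/w10.png')
h=cv2.cvtColor(im,cv2.COLOR_BGR2HSV)
# dark bore of the bush, and blue outer ring arc (circle fit)
m=((h[...,2]<60)).astype(np.uint8)
n,l,s,c=cv2.connectedComponentsWithStats(m); k=l[434,392]; c=cv2.findContours((l==k).astype(np.uint8),0,2)[0][0]
W=ray('wrist',c.reshape(-1,2)/1.5,t[2]+.0491,o)[:,:2].astype(np.float32)*1000;print('bore',cv2.fitEllipse(W))
b=((h[...,0]>105)&(h[...,0]<130)&(h[...,1]>120)).astype(np.uint8)
c=max(cv2.findContours(b,0,2)[0],key=cv2.contourArea).reshape(-1,2)
hu=cv2.convexHull(c).reshape(-1,2); hu=hu[hu[:,1]<345]
W=ray('wrist',hu/1.5,.044,o)[:,:2]*1000
A=np.c_[2*W,np.ones(len(W))];x=np.linalg.lstsq(A,(W**2).sum(1),rcond=None)[0];print('blue',x[:2],np.sqrt(x[2]+x[0]**2+x[1]**2))
```

```text
[394.5 288.9  70.9]
bore ((394.4723815917969, 289.0927734375), (20.666292190551758, 20.819089889526367), 8.00242805480957)
blue [399.0774583  282.96323816] 22.601211495583048
```

Call:
play_rows --deltas '[[20, [4.6, 6.5, 5], [0, 0, 0]], [20, [4.6, 6.5, 15], [0, 0, 0]], [20, [4.6, 6.5, 28], [0, 0, 0]], [20, [4.6, 6.5, 35], [0, 0, 0]], [20, [4.6, 6.5, 38], [0, 0, 0]], [20, [4.6, 6.5, 38.5], [0, 0, 0]], [20, [4.6, 6.5, 38.5], [0, 0, 0]]]'

```text
clock: 29.18
tcp_pos: [0.3995, 0.2831, 0.0326]
orientation: [-3.131, -0.006, -0.011]
contact_force: [-0.1, 0.4, -0.8]
grip_width: 0.0327
```

Run:
```python
from m import *
o,im,d=grab('wrist');t=o['tcp_pos'];print((t*1000).round(1),o['contact_force'],o['orientation'])
h=cv2.cvtColor(im,cv2.COLOR_RGB2HSV)
m=(h[...,2]<60).astype(np.uint8)
n,l,s,c=cv2.connectedComponentsWithStats(m); k=l[289,261]; c=cv2.findContours((l==k).astype(np.uint8),0,2)[0][0]
W=ray('wrist',c.reshape(-1,2),t[2]+.0491,o)[:,:2].astype(np.float32)*1000;print('bore',cv2.fitEllipse(W))
b=((h[...,0]>105)&(h[...,0]<130)&(h[...,1]>120)).astype(np.uint8)
c=np.vstack(cv2.findContours(b,0,2)[0]).reshape(-1,2)
hu=cv2.convexHull(c).reshape(-1,2); hu=hu[hu[:,1]<hu[:,1].min()+25]
W=ray('wrist',hu,.044,o)[:,:2]*1000
A=np.c_[2*W,np.ones(len(W))];x=np.linalg.lstsq(A,(W**2).sum(1),rcond=None)[0];print('blue',x[:2],np.sqrt(x[2]+x[0]**2+x[1]**2))
```

```text
[399.5 283.1  32.6] [-0.05864763  0.40642137 -0.7608053 ] [-3.13117051 -0.00627173 -0.01074013]
bore ((399.5373229980469, 283.2855529785156), (20.466962814331055, 20.702102661132812), 11.626376152038574)
blue [399.14309178 282.45259435] 22.477327528840398
```

The bush is within 1 mm of the bearing's centre. Lower the last 1.7 mm, release and rise.

Call:
play_rows --deltas '[[20, [-0.4, 0.8, 1], [0, 0, 0]], [20, [-0.4, 0.8, 1.9], [0, 0, 0]], [20, [-0.4, 0.8, 1.9], [0, 0, 0]], [36, [-0.4, 0.8, 1.9], [0, 0, 0]], [60, [-0.4, 0.8, 1.9], [0, 0, 0]], [60, [-0.4, 0.8, 1.9], [0, 0, 0]], [60, [-0.4, 0.8, -30], [0, 0, 0]], [60, [-0.4, 0.8, -80], [0, 0, 0]]]'

```text
clock: 30.22
tcp_pos: [0.3975, 0.2806, 0.1123]
orientation: [-3.133, -0.007, -0.006]
contact_force: [1.3, 0.5, -0.1]
grip_width: 0.0602
```

Call:
play_rows --deltas '[[60, [20, 10, -30], [0, 0, 0]], [60, [45, 20, -50], [0, 0, 0]], [60, [60, 30, -50], [0, 0, 0]], [60, [60, 30, -50], [0, 0, 0]]]'

```text
clock: 30.72
tcp_pos: [0.4576, 0.249, 0.1611]
orientation: [-3.134, -0.003, -0.004]
contact_force: [-0.7, -0.3, -0.2]
grip_width: 0.0605
```

```bash
python3 w.py barrel,dish,fly,pistonP,springP,bearingP,bushP w11; python3 -c "
from h import *
save(grab('scene')[1],'pics/s2.png')"
```

```text
30.725 [457.6 249.  161.1] [-3.134e+00 -3.000e-03 -4.000e-03] [-0.42  0.28 -0.23  1.96  0.08  0.9  -2.26] 0.06053825641405414
wrist barrel ell 600.6 225.7 ax 25.2 50.1 circ 595.0 225.7 D 45.3 z 70.2
wrist dish ell 465.3 51.6 ax 82.8 84.6 circ 465.5 51.7 D 85.6 z 25.0
wrist fly ell 398.2 281.5 ax 98.5 100.4 circ 398.1 281.3 D 100.6 z 29.3
wrist pistonP ell 512.3 253.3 ax 47.9 48.6 circ 512.1 253.4 D 49.0 z 52.1
wrist springP ell 487.6 152.9 ax 31.0 31.8 circ 487.5 153.1 D 32.1 z 47.3
wrist bearingP ell 399.3 281.1 ax 50.5 52.8 circ 399.6 280.8 D 52.1 z 44.4
wrist bushP ell 400.0 281.1 ax 33.6 35.7 circ 400.2 281.4 D 35.7 z 80.2
```

View pics/s2.png

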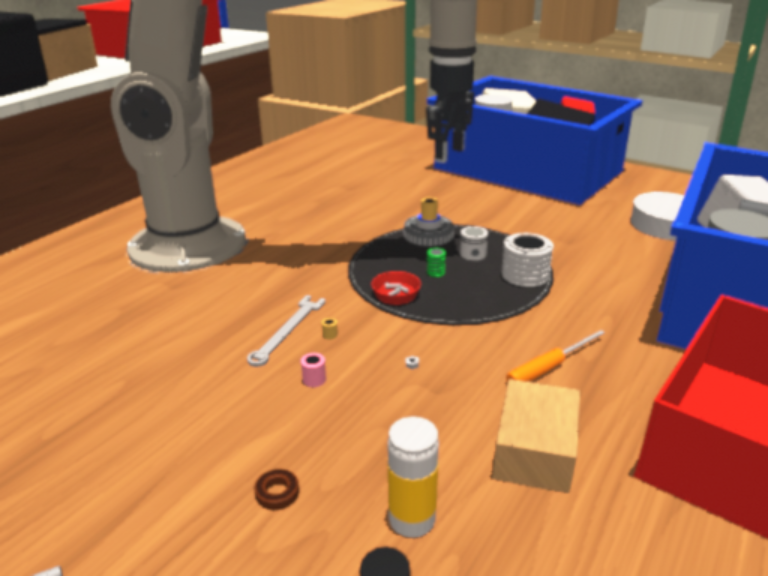

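The scene view shows bush on bearing on flywheel (429,215), piston (473,243) and spring (436,262). The rusty bearing (277,489) and the look-alikes have not moved. Handing in.

```bash
python3 -c "
from bench import r
print(r.hand_in(), r.get_obs()['clock'])"
```

```text
the job is handed in; nothing more can be done
the job is handed in; nothing more can be done
```

The layout is done as asked and handed in at about 31 s of the 109 s allowed. The parts were placed in order: piston, spring, blue-ringed bearing, then the larger brass bush. The rusty bearing and the look-alikes were left alone.

| Part | Measured position or height at the last check |
|---|---|
| Piston | About 2 mm from the midpoint of barrel and flywheel, top at 52 mm |
| Spring | About 1 mm from the midpoint of piston and dish, top at 47 mm |
| Bearing | About 1 mm from the flywheel's centre, top at 44 mm |
| Bush | About 1 mm from the bearing's centre, top at 80 mm |

- **Missed grasp:** the first try at the bearing closed above it, because the fingertips sit about 27 mm higher than I assumed from the reported tool point. I measured the tip height with the wrist depth image, went lower, and the second grasp held.
- **Disagreements:** the scene camera read positions 6–15 mm off the wrist camera (dish excluded), and the top camera about 2–5 mm off. I went by the wrist camera, which matched the known sizes and the 240 mm barrel-to-dish spacing.
- **Partial check:** the barrel was partly hidden in the final wrist view, so the piston figure uses its earlier measurements.

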